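# Close the storage can with its threaded filler cap

### The arm

A 7-joint arm with a two-finger parallel gripper is mounted at the origin on the work surface. World frame = base frame: x ahead of the robot, y to its left, z up, the work surface at z = 0. Lengths are in m, angles in rad, forces in N, time in s.
With the tool pointing down it reaches from about 0.35 to 0.775 m from the base axis. Payload 3.1 kg.
Tool frame: the origin (TCP) lies at the very end of the fingers, on their centre line; the grasp point (between the pads) lies 19 mm behind it; z points along the fingers, y is the direction in which the jaws open and shut (so a half turn about z gives the same grasp; the last joint's range is limited). The gripper opens to 85 mm and grips with 20 to 120 N. Pads are 22 mm wide; open, the fingers measure 114 mm over their backs; the gripper's body (76 mm by 85 mm) begins 54 mm behind the grasp point. The pads swing forward as they close: fully open they stand 13 mm farther back than shut.
Start: joints at [1.067, 0.311, 0.014, 1.512, -0.004, 1.319, -0.027], TCP at [0.245, -0.492, 0.231] pointing down, gripper open.
Joint ranges: [-2.7, 2.7], [-0.3, 1.91], [-1.27, 1.3], [0.12, 2.57], [-1.44, 4.58], [0.2, 2.03], [-3.05, 3.05]. Speed limits (rad/s): [2.79, 2.79, 3.14, 3.14, 3.14, 3.14, 3.14].

### API

Orientations are given as a unit quaternion [w, x, y, z].
In Python, from rig import * gives the robot as it stands. The module is installed in compiled form; this text tells all that it offers.
- The arm moves only by the tool drive_tool, never from a script. Its argument "plan" is a list of rows, each a list of 3 entries, a list of its own where there are three numbers: the turn, a rotation vector about the tool's x, y, z in degrees, then the shift along the tool's x, y, z in m, then the opening, from 0 (shut) to 1 (fully open). In form: [[[wx, wy, wz], [x, y, z], hand], ...]. A call has 1 to 12 rows; each row shifts and turns the pose as measured when the row begins, along the tool's axes as they then stand; what a row does not reach is not made up. A row lasts 1/10 s, in which the tool goes at most 50 mm and 8.59 degrees, less where a joint would pass 70% of its speed; a pose out of reach is approached as far as the arm can. A call is refused whole if a number of a shift passes 0.05 or a number of a turn 8.59, either way. A call with a gripper value outside its range is refused whole. The fingers move at their own pace and stop on an object; the grip force is fixed at half the most. Time passes only in rows, so rows that do not move let the fingers close. It gives the time, the measured TCP pose, the force and the opening at its end, in the units of the state.
- get_state(): the state, without advancing time (a new reading comes with each control period).
- camera(name): name is "scene" or "top"; returns the picture (480x640x3 uint8, red, green, blue); there is no depth.
- camera_params(name): a dict with "fx", "fy", "cx", "cy" (pixels), "dist_coeffs" ([k1, k2, p1, p2, k3] as OpenCV has them; the pictures are not rectified), "R" (3x3) and "t" (3): a world point X has camera coordinates R X + t. Camera axes: x right, y down, z forward; pixel columns grow to the right and rows downward; lengths in m; the calibration is good to about 2 mm. A picture is of the moment at which its call begins. camera_params takes no time and is no camera call.
- job_done(): hands the job in, once; it reports no verdict.
The state is a dict: "time": time; "joints": joint angles; "dq": joint speeds; "tau": joint torques, N m; "ee_pos": TCP position; "tcp_rot": TCP orientation; "contact_force": force on the tool from outside, world axes, zero at the start; "ft_torque": the same for the moment, N m; "grip_width": finger opening in m.
Only numpy, scipy, OpenCV 4.12 (cv2) and the standard library are available. Lean on these libraries where they do the work, as an engineer would, in place of code of your own. Each camera call takes 0.05 s, during which the arm holds its last target.

### The job

Put the filler cap (the round one with the grip bar on top) back on the open neck of the storage can: set it squarely on the neck, turn it backwards (counter-clockwise from above) until you feel the thread drop into place, then screw it down clockwise until it is fully home. Work gently, never forcing the cap against the neck, and leave the other things on the bench where they are.

Things in the scene. Friction and masses are not known exactly. Their poses are not given: they have to be found in the camera images.
- cap_center (a point): Grey plastic filler cap, skirt down, 55 mm across, 56 mm tall over all, 0.07 to 0.13 kg. This point is on its axis, half-way up: 28 mm above the skirt's lower edge, 28 mm below the top of the grip bar. Bar: along this x axis, through the axis, 44 mm long, 12 mm thick (y), 26 mm tall, standing on the cap's flat top, which is 2 mm above this point.
- cap_pins (a point): Point on the cap's axis 6 mm above the skirt's lower edge (22 mm below cap_center), at the height of three short steel pins, 5 mm thick, that point inwards from the skirt (inner diameter 47 mm), 120 degrees apart, one towards +x. Between their ends is a 37 mm wide opening. The cap is rigid.
- mouth (a point): Centre of the open top of the can's steel filler neck, z up, 130 mm above the bench; yaw is the can's, not the thread's. Neck: 34 mm wide with a tapered lip, 30 mm tall, ringed by a rigid three-start right-hand thread of 44 mm diameter whose starts (3 slots 120 degrees apart) are at an unmeasured angle. Fully home, cap_center is 3 mm above this point.
- thread_edge (a point): On the neck's axis, 8.5 mm below mouth, level with the thread's flat upper edge. A cap set down rests its pins there, cap_center 16 mm above mouth (up to 22 if on a stop tooth: backing off clears it). Clockwise then only jams on a tooth. Counter-clockwise under a 3 to 8 N push, within 2.1 rad, the pins fall into the slots (rarely at once): cap_center 7.5 mm above mouth, and a stop blocks further.
- thread_foot (a point): On the neck's axis at the can's top, 30 mm below mouth. From the slots, clockwise turning draws the cap down 3.6 mm per rad once under the thread; home after 1.2 to 1.6 rad, when the lip bears inside the cap; some 0.15 rad further a hard stop ends the turn. 0.1 N m turns it. More than 50 N between cap and can is forcing it.
- can: The squat grey storage can, fixed to the bench: 130 mm (its x) by 220 mm (its y), top 100 mm above the bench. Origin at the centre of its underside. The neck stands 55 mm from the centre towards the can's -y end; a low steel carrying handle (20 mm high, 60 mm long, centred 65 mm towards the +y end) is on its top.
- wingnut_a: Bystander, to be left alone: first of two steel wing nuts, 37 mm across the wings, 17 mm tall. Origin at the centre of its underside.
- wingnut_b: Bystander, to be left alone: second steel wing nut, the same size. Origin at the centre of its underside.
- jar_lid: Bystander, to be left alone: plain round grey plastic jar lid, 56 mm across, 13 mm tall, flat top without a grip bar. Origin at the centre of its underside.
- fuse_lid: Bystander, to be left alone: black plastic fuse box lid lying flat, 85 x 130 x 18 mm. Origin at the centre of its underside.
- flowerpot: Bystander, to be left alone: green ceramic flowerpot, 116 mm across the rim, 105 mm tall. Origin at the centre of its underside.
- drill: Bystander, to be left alone: yellow cordless drill lying on its side, about 240 x 190 mm, 65 mm tall. Origin at the centre of its underside.
Things that resemble listed ones, but are neither listed nor needed, are in the scene too. Of the things that look like the part that bears cap_center, the smallest one is meant.

How it is judged:
On the way:
1. the cap, squarely on the neck, has dropped into the start of the thread (z of cap_center in the frame of mouth between 0.005 and 0.0105 m and horizontal distance between cap_center and mouth below 0.004 m and angle between cap_center's own z axis and vertical below 0.08 rad), for 0.1 s.
At the end, for the whole second after the job is handed in: The cap is screwed fully home and at rest: its centre 1 to 4.2 mm above the mouth point (home is 3 mm), within 3 mm of the neck's axis and within 0.05 rad of upright (z of cap_center in the frame of mouth between 0.001 and 0.0042 m and horizontal distance between cap_center and mouth below 0.003 m and angle between cap_center's own z axis and vertical below 0.05 rad and linear speed of cap below 0.01 m/s); the robot touches nothing.
It fails at once if the cap is forced against the can (contact force above 50 N) (contact force between cap and can above 50 N).
It fails at once if another thing on the bench is moved by more than 20 mm (distance of any of wingnut_a, wingnut_b, jar_lid, fuse_lid, flowerpot, drill from where it was at the start of the episode above 0.02 m).
It also fails if it takes over 72 s, if anything falls off the work surface, if the arm or the gripper's body presses on something with over 40 N, if the wrist force passes 120 N, or if a joint passes its speed limit or range.

## Working session

There is one attempt and no reset: what is moved stays moved. The work goes in short steps, Python scripts to look and compute and a tool call to move; the robot and the scene stay as the last step left them, time stands still between calls to the robot, and variables do not carry over. Pictures are saved under pics/ and viewed, and the job is handed in when it is done.

Besides the shell and the picture viewer there is one more tool, called as name(argument=value, ...) on one line, values as JSON. drive_tool: Moves the arm, as the interface text tells. Its arguments: {"type":"object","properties":{"plan":{"type":"array","items":{"type":"array"}}},"required":["plan"]}

```bash
mkdir -p pics; python3 - <<'E'
from rig import *
import cv2
s=get_state();print(s)
for n in("scene","top"):
    p=camera_params(n);print(n,p)
    cv2.imwrite(f"pics/{n}0.png",camera(n)[:,:,::-1])
E
```

```text
{'time': 0.0, 'joints': array([ 1.06731244,  0.31176054,  0.01393609,  1.51306772, -0.00440449,
        1.31919361, -0.02723468]), 'dq': array([ 0.00089866,  0.00153957, -0.0008431 , -0.001231  ,  0.00103799,
       -0.0008846 ,  0.00056698]), 'tau': array([ 1.94482445e-04, -3.79904830e+01,  1.46013536e-01, -2.30589813e+01,
        1.20650834e-02,  1.35787643e-02,  1.30583322e-05]), 'ee_pos': array([ 0.24476131, -0.49171607,  0.2301975 ]), 'tcp_rot': array([-1.15804753e-03,  9.73451189e-01,  2.28891556e-01, -3.11690079e-04]), 'contact_force': array([-0.0415531 ,  0.30501883, -0.48364881]), 'ft_torque': array([-0.03358641,  0.01605885, -0.01019008]), 'grip_width': 0.08527151030593792}
scene {'fx': 469.0526704516931, 'fy': 469.0526704516931, 'cx': 322.0981446781547, 'cy': 238.0269048323201, 'dist_coeffs': array([0.00334574, 0.        , 0.        , 0.        , 0.        ]), 'R': array([[-0.20735666,  0.97825798,  0.00381288],
       [ 0.58955257,  0.12807303, -0.7975118 ],
       [-0.78066061, -0.16312149, -0.6032913 ]]), 't': array([ 0.24780195, -0.21414965,  1.30957882])}
top {'fx': 474.32456608771224, 'fy': 474.32456608771224, 'cx': 327.96830632966345, 'cy': 241.28586336783565, 'dist_coeffs': array([-0.06245924,  0.        ,  0.        ,  0.        ,  0.        ]), 'R': array([[-0.02833438, -0.99941419, -0.01919455],
       [-0.98526125,  0.03116342, -0.16819369],
       [ 0.16869333,  0.01414598, -0.98556707]]), 't': array([-0.10901709,  0.5761261 ,  0.88149956])}
```

View pics/scene0.png

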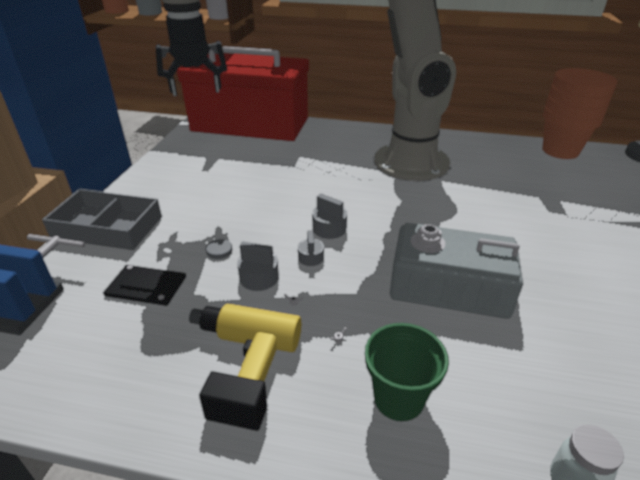

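View pics/top0.png

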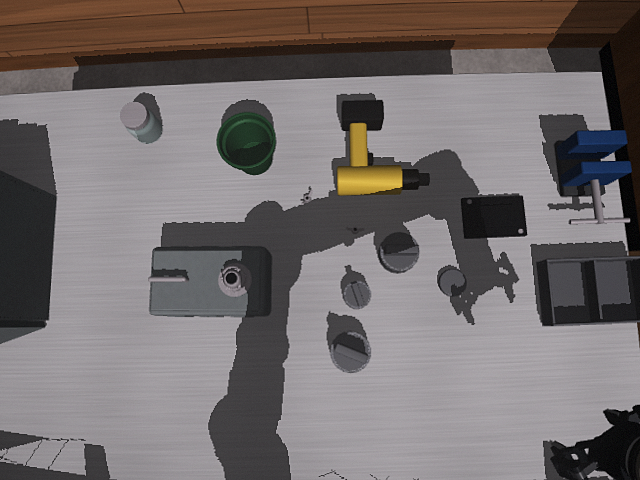

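The scene view shows three caps with bars, at about (258,265), (330,217) and the smallest at (311,250). In the top view that smallest one is at (356,293), the neck is at (232,278) and the jar lid at (452,280). I'll enlarge these areas.

```bash
python3 - <<'E'
import cv2
a=cv2.imread("pics/top0.png");b=cv2.imread("pics/scene0.png")
cv2.imwrite("pics/t_crop.png",cv2.resize(a[230:380,200:400],None,fx=4,fy=4,interpolation=cv2.INTER_CUBIC))
cv2.imwrite("pics/s_crop.png",cv2.resize(b[180:320,240:440],None,fx=4,fy=4,interpolation=cv2.INTER_CUBIC))
E
```

```text
(no output)
```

View pics/t_crop.png

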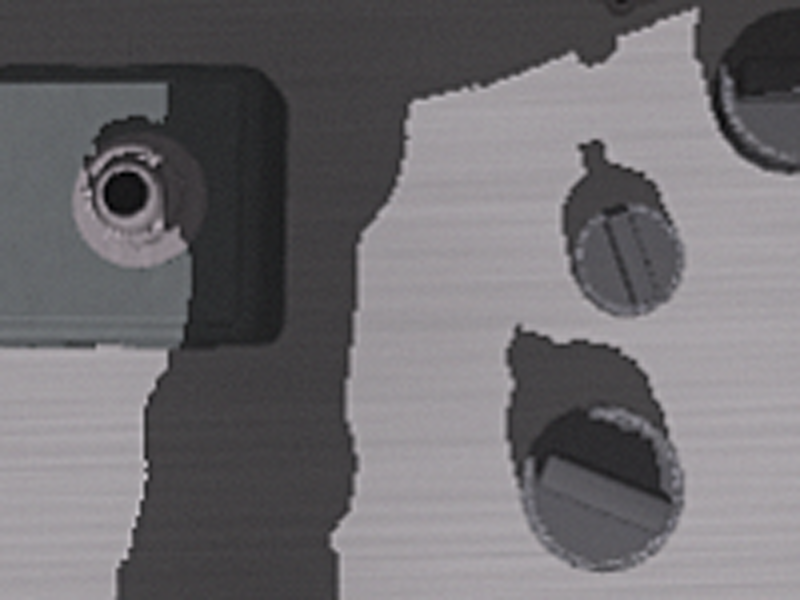

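View pics/s_crop.png

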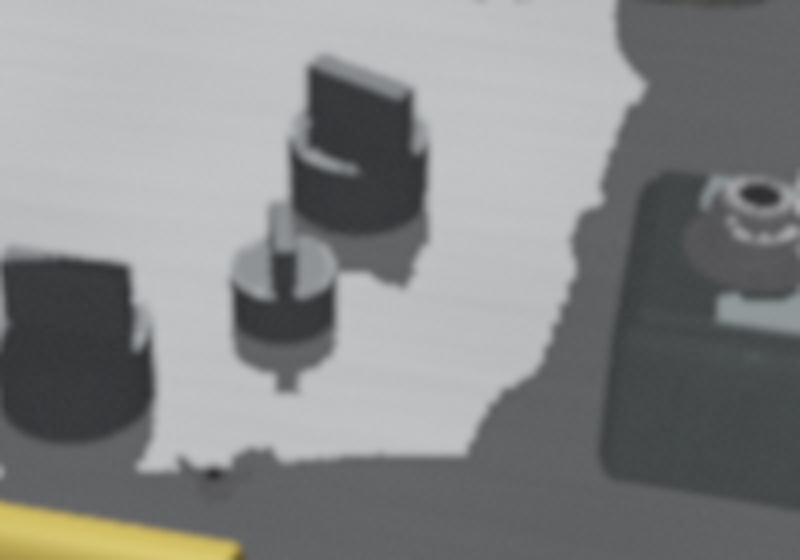

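```bash
cat > h.py <<'E'
import numpy as np,cv2
from rig import *
def ray(n,uv):
    p=camera_params(n);K=np.array([[p['fx'],0,p['cx']],[0,p['fy'],p['cy']],[0,0,1]])
    x=cv2.undistortPoints(np.array([[uv]],float),K,p['dist_coeffs'])[0,0]
    R=np.array(p['R']);C=-R.T@p['t'];return C,R.T@np.array([x[0],x[1],1])
def plane(n,uv,z):
    C,d=ray(n,uv);return C+d*(z-C[2])/d[2]
def tri(u1,u2):
    A=[];b=[];o=[]
    for n,u in(("top",u1),("scene",u2)):
        C,d=ray(n,u);d/=np.linalg.norm(d);P=np.eye(3)-np.outer(d,d);A.append(P);b.append(P@C);o.append((P,C))
    X=np.linalg.solve(sum(A),sum(b));return X,[np.linalg.norm(P@(X-C)) for P,C in o]
def proj(n,X):
    p=camera_params(n);K=np.array([[p['fx'],0,p['cx']],[0,p['fy'],p['cy']],[0,0,1]])
    return cv2.projectPoints(np.array(X,float).reshape(-1,3),cv2.Rodrigues(np.array(p['R']))[0],np.array(p['t']),K,p['dist_coeffs'])[0][:,0]
E
python3 - <<'E'
from h import *
a=cv2.imread("pics/top0.png");b=cv2.imread("pics/scene0.png")
for n in("top","scene"):
    p=camera_params(n);print(n,-np.array(p['R']).T@p['t'])
ga=cv2.cvtColor(a,6);gb=cv2.cvtColor(b,6)
np.set_printoptions(linewidth=250)
print(ga[278:312,338:376])
print(ga[258:302,214:256:1][::2])
print(gb[228:240,410:448])
E
```

```text
top [ 0.41584269 -0.13937696  0.96358518]
scene [ 1.19997246 -0.001367    0.6183258 ]
[[153 158 159 ... 164 163 160]
 [155 157 163 ... 159 159 161]
 [160 163 161 ... 159 159 158]
 ...
 [154 155 157 ... 161 158 159]
 [154 155 155 ... 163 161 160]
 [156 158 157 ... 165 166 165]]
[[101 104  99 102  98 102  99 100 101 102  98 103  99 105 104 104 107 105  96  96  93  94  99 110 107 105 107  82  41  46  44  42  43  45  40  44  44  45  44  44  46  44]
 [ 99 102 101  98 100 103 102 101 100 101 107 106  91  85  35  34  38  36  39  44  43  43  37  64  84  60  88  40  47  42  45  42  43  42  46  43  44  44  45  44  43  44]
 [101  99  99 101  99 101  98 104 104 105  98  30  38  44  44  45  44  44  46  42  46  43  44  45  45  45  44  44  43  43  44  46  43  44  43  48  44  43  44  42  41  45]
 [101  99 102  99 101 101 101 102 102  80  34  40  40  42  50  55  60  57  53  54  57  59  58  60  60  56  58  54  51  46  43  42  43  43  45  46  44  41  42  45  43  45]
 [102 103  99  99 100 102 101 101 102  98  37  52  53  55  72  78  90  91  97  99  88  83  74  60  54  55  55  61  60  61  56  51  47  43 
[... 4101 characters left out ...]
93  94  97  97  98  94  94  93  97 100  99  97 103 121 137 145 145 147 145 146]
 [ 71  76  80  85  87  86  85  84  85  85  90 103 118 125 124 111  97  91  90  92  92  92  93  92  91  99 114 127 127 114 107 123 138 145 145 146 147 145]
 [ 76  80  85  88  86  85  84  82  85  82  87  93 107 128 142 136 119 103  95  93  99 100  97  95 103 118 138 153 151 133 121 134 149 150 149 147 146 146]
 [ 75  82  85  86  85  86  84  82  85  85  85  89 100 125 145 148 141 125 108 108 123 125 114 110 123 142 156 160 151 134 131 149 161 159 151 147 147 145]
 [ 75  82  85  87  86  83  85  83  83  85  86  86  94 109 127 138 140 131 118 125 140 142 133 127 136 145 148 143 128 117 132 160 172 169 158 149 146 146]]
```

```bash
python3 - <<'E'
from h import *
a=cv2.imread("pics/top0.png");b=cv2.imread("pics/scene0.png")
ga=cv2.GaussianBlur(cv2.cvtColor(a,6),(3,3),0);gb=cv2.cvtColor(b,6)
def up(g,x0,y0,w,h,k=8): return cv2.resize(g[y0:y0+h,x0:x0+w],None,fx=k,fy=k,interpolation=cv2.INTER_CUBIC)
def ell(m,x0,y0,seed,k=8):
    cs,_=cv2.findContours(m,cv2.RETR_LIST,cv2.CHAIN_APPROX_NONE)
    out=[]
    for c in cs:
        if cv2.contourArea(c)<1000: continue
        q=((np.array(seed)-[x0,y0]+.5)*k-.5)
        if cv2.pointPolygonTest(c,tuple(map(float,q)),False)<0: continue
        e=cv2.fitEllipse(c);M=cv2.moments(c)
        out.append((((np.array(e[0])+.5)/k-.5+[x0,y0]).round(2),(np.array(e[1])/k).round(2),round(e[2]),(np.array([M['m10'],M['m01']])/M['m00']/k+[x0,y0]).round(2),cv2.contourArea(c)/k/k))
    return out
for th in(50,70,85):
    print("top hole",th,ell((up(ga,205,255,60,50)<th).astype(np.uint8),205,255,(231,278)))
for th in(70,85,100):
    print("scene hole",th,ell((up(gb,405,215,50,40)<th).astype(np.uint8),405,215,(431,229)))
# cap: not bright, not shadow
u=up(ga,330,255,60,65);m=((u<138)&(u>80)).astype(np.uint8)
cv2.imwrite("pics/capmask.png",cv2.hconcat([m*255,u]))
m=cv2.morphologyEx(m,cv2.MORPH_CLOSE,np.ones((25,25)));m=cv2.morphologyEx(m,cv2.MORPH_OPEN,np.ones((35,35)))
print("cap",ell(m,330,255,(360,295)))
u=up(gb,290,225,45,50);cv2.imwrite("pics/capmask_s.png",u);
E
```

```text
top hole 50 [(array([230.87, 277.86]), array([10.04, 10.32]), 50, array([231.31, 278.29]), 81.2890625)]
top hole 70 [(array([230.9 , 277.84]), array([10.85, 11.08]), 51, array([231.33, 278.28]), 94.2265625)]
top hole 85 [(array([230.9 , 277.82]), array([11.46, 11.66]), 47, array([231.33, 278.26]), 104.671875)]
scene hole 70 [(array([429.68, 228.34]), array([3.87, 8.06]), 99, array([430.11, 228.78]), 24.4375)]
scene hole 85 [(array([429.7 , 228.34]), array([4.76, 8.89]), 99, array([430.12, 228.77]), 33.1015625)]
scene hole 100 [(array([429.71, 228.31]), array([5.58, 9.58]), 99, array([430.13, 228.75]), 41.8515625)]
cap [(array([356.34, 294.75]), array([27.62, 30.93]), 71, array([356.89, 295.27]), 645.890625)]
```

View pics/capmask.png

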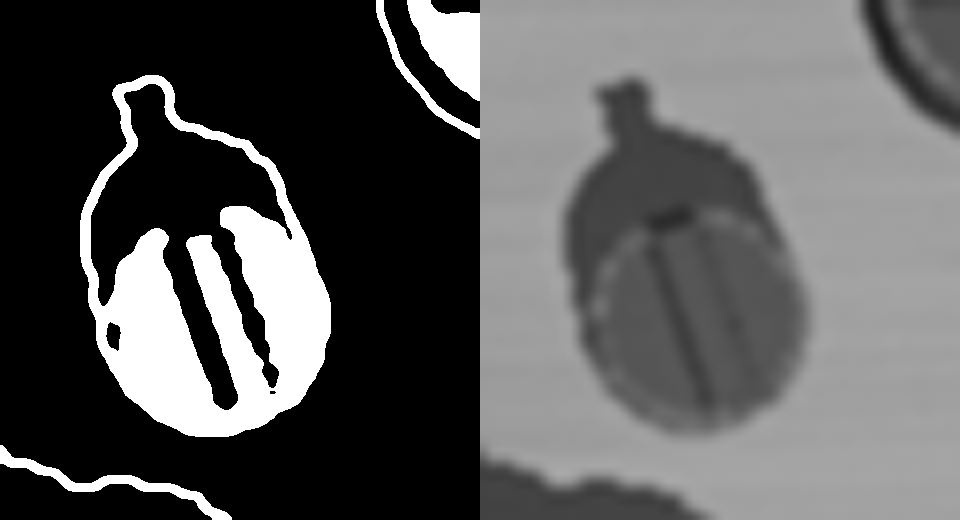

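View pics/capmask_s.png

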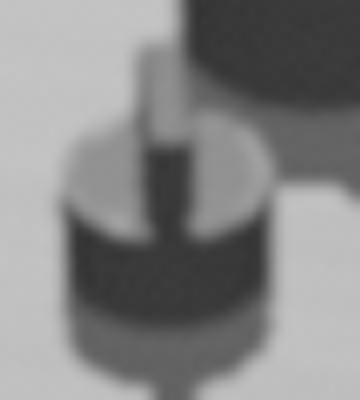

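```bash
python3 - <<'E'
from h import *
np.set_printoptions(precision=4,suppress=True)
print("mouth tri",tri((230.88,277.84),(429.69,228.33)))
for z in(.125,.13):print(plane("top",(230.88,277.84),z),plane("scene",(429.69,228.33),z))
print("cap tri",tri((356.56,294.8),(310.6,246)),plane("top",(356.56,294.8),.03),plane("scene",(310.6,246),.03))
f=lambda x,y:((x-480+.5)/8-.5+330,(y+.5)/8-.5+255)
g=lambda x,y:((x+.5)/8-.5+290,(y+.5)/8-.5+225)
L=[plane("top",f(*p),.056) for p in((667,232),(720,405),(705,232),(757,385))]
for p,q in((0,1),(2,3)):
    d=L[q]-L[p];print(L[p],L[q],np.degrees(np.arctan2(d[1],d[0])))
print("width",np.linalg.norm(L[0]-L[2]))
# scene bar top edges
S=[plane("scene",g(*p),.056) for p in((138,50),(148,146),(180,45),(192,146))]
for p,q in((0,1),(2,3)):
    d=S[q]-S[p];print(S[p],S[q],np.degrees(np.arctan2(d[1],d[0])),np.linalg.norm(d))
# can handle/orientation: corners top view
a=cv2.imread("pics/top0.png")
print(get_state()['ee_pos'])
E
```

```text
mouth tri (array([0.4983, 0.0471, 0.129 ]), [np.float64(0.0004361848870572818), np.float64(0.00043618488705728006)])
[0.4988 0.0476 0.125 ] [0.4924 0.048  0.125 ]
[0.4983 0.0465 0.13  ] [0.4996 0.0475 0.13  ]
cap tri (array([ 0.4676, -0.1787,  0.0281]), [np.float64(0.0003789294107627687), np.float64(0.00037892941076275857)]) [ 0.4676 -0.179   0.03  ] [ 0.4699 -0.1777  0.03  ]
[ 0.4877 -0.1717  0.056 ] [ 0.4463 -0.1828  0.056 ] -165.04261266923487
[ 0.4874 -0.1808  0.056 ] [ 0.4508 -0.1918  0.056 ] -163.38102577306566
width 0.009075358842080338
[ 0.4552 -0.1887  0.056 ] [ 0.4934 -0.1771  0.056 ] 16.972580060440787 0.039936659202551704
[ 0.4508 -0.1788  0.056 ] [ 0.4911 -0.1665  0.056 ] 16.950376748743253 0.042094138576917225
[ 0.2448 -0.4918  0.2303]
```

```bash
python3 - <<'E'
from h import *
np.set_printoptions(precision=4,suppress=True)
for z in(.04,.05):
  for u in((399,252),(419,252),(380,252),(350,352),(350,330),(370,350)):print(z,u,plane("top",u,z))
# bar tops of neighbours: scene top edge heights via tri: ends of bars
print(tri((383,256),(242,244)),tri((417,253),(271,246)))
E
```

```text
0.04 (399, 252) [ 0.5482 -0.2651  0.04  ]
0.04 (419, 252) [ 0.5469 -0.3044  0.04  ]
0.04 (380, 252) [ 0.5493 -0.2277  0.04  ]
0.04 (350, 352) [ 0.3587 -0.162   0.04  ]
0.04 (350, 330) [ 0.4001 -0.1635  0.04  ]
0.04 (370, 350) [ 0.3614 -0.2002  0.04  ]
0.05 (399, 252) [ 0.5467 -0.2637  0.05  ]
0.05 (419, 252) [ 0.5455 -0.3026  0.05  ]
0.05 (380, 252) [ 0.5479 -0.2268  0.05  ]
0.05 (350, 352) [ 0.3594 -0.1618  0.05  ]
0.05 (350, 330) [ 0.4003 -0.1632  0.05  ]
0.05 (370, 350) [ 0.362  -0.1996  0.05  ]
(array([ 0.5462, -0.2591,  0.0777]), [np.float64(0.03100997752828067), np.float64(0.031009977528280563)]) (array([ 0.5349, -0.2675,  0.0707]), [np.float64(0.02751982742463915), np.float64(0.02751982742463903)])
```

drive_tool(plan=[[[0,0,8],[0,0,0],0.6],[[0,0,2.5],[0,0,0],0.6],[[0,0,0],[0.04,-0.03,0],0.6],[[0,0,0],[0.04,-0.03,0],0.6],[[0,0,0],[0.04,-0.03,0],0.6],[[0,0,0],[0.04,-0.03,0],0.6],[[0,0,0],[0.04,-0.03,0],0.6],[[0,0,0],[0.04,-0.03,0],0.6]])

```text
time: 0.9
ee_pos: [0.423, -0.2586, 0.2247]
tcp_rot: [-0.002, 0.992, 0.123, -0.005]
contact_force: [1.1, -0.5, -0.2]
grip_width: 0.0514
```

```bash
cat >> h.py <<'E'
from scipy.spatial.transform import Rotation as Ro
def rel(target,yaw):
    s=get_state();q=s['tcp_rot'];R=Ro.from_quat([q[1],q[2],q[3],q[0]])
    # desired: x at yaw, z down
    c,n=np.cos(np.radians(yaw)),np.sin(np.radians(yaw))
    D=Ro.from_matrix(np.array([[c,n,0],[n,-c,0],[0,0,-1]]))
    np.set_printoptions(precision=4,suppress=True)
    M=R.as_matrix()
    print("t",round(s['time'],2),"pos",s['ee_pos'],"yaw",round(np.degrees(np.arctan2(M[1,0],M[0,0])),2),"F",s['contact_force'],"T",s['ft_torque'],"w",round(s['grip_width'],4),"q7",round(s['joints'][6],2))
    print("shift tool",R.inv().apply(np.array(target)-s['ee_pos']),"turn deg",np.degrees((R.inv()*D).as_rotvec()))
E
python3 -c "
from h import *
rel([.468,-.179,.1],16)"
```

```text
t 0.9 pos [ 0.423  -0.2586  0.2247] yaw 14.18 F [ 1.1199 -0.4886 -0.205 ] T [-0.0514 -0.0836  0.0541] w 0.0514 q7 -0.84
shift tool [ 0.0643 -0.0655  0.1244] turn deg [-0.314   0.5575 -1.8214]
```

drive_tool(plan=[[[-0.3,0.5,-1.8],[0.03,-0.03,0.02],0.6],[[0,0,0],[0.02,-0.022,0.03],0.6],[[0,0,0],[0.01,-0.01,0.04],0.6],[[0,0,0],[0,0,0.02],0.6],[[0,0,0],[0,0,0],0.6]])

```text
time: 1.4
ee_pos: [0.4718, -0.1681, 0.1113]
tcp_rot: [-0.002, 0.989, 0.149, 0.003]
contact_force: [-0.8, -0.4, 0.4]
grip_width: 0.0514
```

```bash
python3 -c "
from h import *
rel([.468,-.179,.1],16)
for n in('top','scene'):
    i=camera(n)[:,:,::-1];c=i[210:360,270:430] if n=='top' else i[130:290,220:440]
    cv2.imwrite('pics/%s1.png'%n,cv2.resize(c,None,fx=3.5,fy=3.5,interpolation=cv2.INTER_CUBIC))"
```

```text
t 1.4 pos [ 0.4718 -0.1681  0.1113] yaw 17.17 F [-0.8218 -0.4457  0.4109] T [ 0.0116 -0.0519 -0.019 ] w 0.0514 q7 -1.03
shift tool [-0.0069  0.0093  0.0112] turn deg [-0.1811 -0.318   1.1729]
```

View pics/scene1.png

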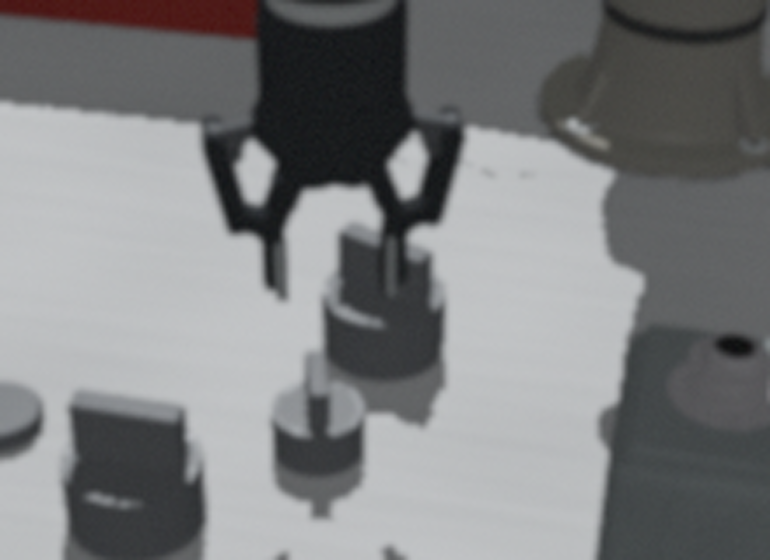

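The jaws hang above the small cap (crop 318,410) and straddle its bar at crop x 285 to 385. Next I'll correct the offset and go down.

drive_tool(plan=[[[-0.2,-0.3,1.2],[-0.007,0.009,0.01],0.6],[[0,0,0],[0,0,0],0.6]])

```text
time: 1.7
ee_pos: [0.4707, -0.1835, 0.1058]
tcp_rot: [0.003, 0.991, 0.136, 0.004]
contact_force: [0.3, 0.0, -0.3]
grip_width: 0.0509
```

```bash
python3 -c "
from h import *
rel([.468,-.179,.035],16)"
```

```text
t 1.7 pos [ 0.4707 -0.1835  0.1058] yaw 15.62 F [ 0.2782  0.0417 -0.3208] T [-0.0379  0.0216 -0.0176] w 0.0509 q7 -1.03
shift tool [-0.002  -0.0056  0.0708] turn deg [ 0.4548 -0.4311 -0.3799]
```

drive_tool(plan=[[[0.4,-0.4,0],[-0.002,-0.004,0.02],0.6],[[0,0,0],[0,0,0.02],0.6],[[0,0,0],[0,0,0.01],0.6],[[0,0,0],[0,0,0],0.6],[[0,0,0],[0,0,0],0.6]])

```text
time: 2.2
ee_pos: [0.4713, -0.1871, 0.0596]
tcp_rot: [0.004, 0.991, 0.131, 0.005]
contact_force: [0.6, 0.4, -0.3]
grip_width: 0.0514
```

```bash
python3 -c "
from h import *
rel([.468,-.179,.035],16)"
```

```text
t 2.2 pos [ 0.4713 -0.1871  0.0596] yaw 15.06 F [ 0.639   0.445  -0.2833] T [0.0199 0.0051 0.0484] w 0.0514 q7 -1.05
shift tool [-0.0013 -0.0089  0.0245] turn deg [ 0.5562 -0.5104 -0.9456]
```

drive_tool(plan=[[[0.5,-0.5,-0.9],[-0.001,-0.009,0],0.6]])

```text
time: 2.3
ee_pos: [0.4683, -0.18, 0.0604]
tcp_rot: [0.001, 0.99, 0.138, 0.001]
contact_force: [0.3, -0.2, -0.6]
grip_width: 0.0511
```

```bash
python3 -c "
from h import *
rel([.468,-.179,.035],16);print(get_state()['dq'])"
```

```text
t 2.3 pos [ 0.4683 -0.18    0.0604] yaw 15.87 F [ 0.2686 -0.2333 -0.6372] T [-0.0047  0.0123 -0.0017] w 0.0511 q7 -1.05
shift tool [-0.0001 -0.0011  0.0254] turn deg [ 0.1464 -0.0544 -0.1321]
[-0.0696 -0.0356 -0.0893  0.0389 -0.0237  0.124   0.0369]
```

drive_tool(plan=[[[0,0,0],[0,0,0],0.6]])

```text
time: 2.4
ee_pos: [0.4689, -0.1786, 0.0611]
tcp_rot: [0.001, 0.99, 0.139, 0.001]
contact_force: [0.6, -0.9, 0.6]
grip_width: 0.0513
```

```bash
python3 -c "
from h import *
rel([.468,-.179,.035],16);print(get_state()['dq'])"
```

```text
t 2.4 pos [ 0.4689 -0.1786  0.0611] yaw 15.98 F [ 0.5836 -0.9378  0.6143] T [ 0.0501 -0.0288  0.0017] w 0.0513 q7 -1.05
shift tool [-0.001   0.0001  0.0261] turn deg [ 0.1106 -0.1103 -0.0161]
[ 0.0151 -0.0067  0.0189 -0.0211  0.0171 -0.0082  0.0008]
```

drive_tool(plan=[[[0,0,0],[-0.001,0,0.01],0.6],[[0,0,0],[0,0,0.01],0.6],[[0,0,0],[0,0,0.003],0.6],[[0,0,0],[0,0,0],0.6]])

```text
time: 2.8
ee_pos: [0.4687, -0.1787, 0.0371]
tcp_rot: [0.001, 0.99, 0.14, 0.002]
contact_force: [0.2, -0.3, 0.4]
grip_width: 0.0515
```

```bash
python3 -c "
from h import *
rel([.468,-.179,.035],16)
i=camera('top')[:,:,::-1][210:360,270:430]
j=camera('scene')[:,:,::-1][130:280,220:380]
cv2.imwrite('pics/g2.png',cv2.resize(cv2.hconcat([i,j]),None,fx=2.5,fy=2.5,interpolation=cv2.INTER_CUBIC))"
```

```text
t 2.8 pos [ 0.4687 -0.1787  0.0371] yaw 16.05 F [ 0.1832 -0.3169  0.3911] T [ 0.0178  0.0566 -0.0108] w 0.0515 q7 -1.06
shift tool [-0.0007  0.0001  0.0021] turn deg [ 0.1849 -0.2014  0.053 ]
```

View pics/g2.png

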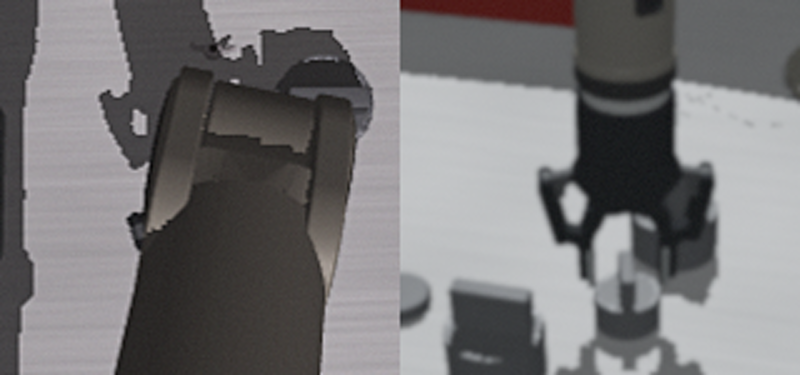

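The open pads straddle the bar, which sits centrally between them (right pane, bar at 627,265). I'll close the hand.

drive_tool(plan=[[[0.2,-0.2,0],[-0.001,0,0.001],0.6],[[0,0,0],[0,0,0],0.0],[[0,0,0],[0,0,0],0.0],[[0,0,0],[0,0,0],0.0],[[0,0,0],[0,0,0],0.0],[[0,0,0],[0,0,0],0.0]])

```text
time: 3.5
ee_pos: [0.4686, -0.1795, 0.0373]
tcp_rot: [0.0, 0.99, 0.139, 0.001]
contact_force: [0.8, 0.3, -0.8]
grip_width: 0.0103
```

```bash
python3 -c "
from h import *
rel([.468,-.179,.19],16)"
```

```text
t 3.5 pos [ 0.4686 -0.1795  0.0373] yaw 16.02 F [ 0.7923  0.2757 -0.8092] T [0.0223 0.0467 0.0248] w 0.0103 q7 -1.05
shift tool [-0.0002 -0.0005 -0.1528] turn deg [ 0.0483 -0.0926  0.0197]
```

drive_tool(plan=[[[0,0,0],[0,0,-0.02],0],[[0,0,0],[0,0,-0.03],0],[[0,0,0],[0,0,-0.04],0],[[0,0,0],[0,0,-0.04],0],[[0,0,0],[0,0,-0.02],0],[[0,0,0],[0,0,0],0]])

```text
time: 4.1
ee_pos: [0.4656, -0.1785, 0.1898]
tcp_rot: [-0.002, 0.99, 0.14, -0.003]
contact_force: [0.8, 0.1, -0.7]
grip_width: 0.0102
```

```bash
python3 -c "
from h import *
rel([.4985,.047,.19],16)"
```

```text
t 4.1 pos [ 0.4656 -0.1785  0.1898] yaw 16.05 F [ 0.786   0.1223 -0.7489] T [-0.0028 -0.0333 -0.0321] w 0.0102 q7 -1.01
shift tool [ 0.0939 -0.2076  0.0001] turn deg [-0.2385  0.2877  0.0509]
```

drive_tool(plan=[[[0,0,0],[0.01,-0.02,0],0],[[0,0,0],[0.016,-0.036,0],0],[[0,0,0],[0.016,-0.036,0],0],[[0,0,0],[0.016,-0.036,0],0],[[0,0,0],[0.016,-0.036,0],0],[[0,0,0],[0.008,-0.016,0],0],[[0,0,0],[0,0,0],0]])

```text
time: 4.8
ee_pos: [0.49, 0.0215, 0.1788]
tcp_rot: [-0.003, 0.991, 0.137, -0.01]
contact_force: [0.3, -0.2, -0.9]
grip_width: 0.0111
```

```bash
python3 -c "
from h import *
rel([.4985,.047,.19],16)"
```

```text
t 4.8 pos [0.49   0.0215 0.1788] yaw 15.7 F [ 0.3304 -0.1736 -0.8602] T [-0.049  -0.0224  0.0068] w 0.0111 q7 -1.46
shift tool [ 0.0149 -0.0223 -0.0113] turn deg [-0.4834  1.1231 -0.3062]
```

drive_tool(plan=[[[-0.5,1.1,-0.3],[0.015,-0.022,-0.011],0],[[0,0,0],[0,0,0],0]])

```text
time: 5.0
ee_pos: [0.497, 0.0455, 0.1867]
tcp_rot: [0.001, 0.99, 0.139, -0.003]
contact_force: [-0.4, 0.2, -1.0]
grip_width: 0.0106
```

```bash
python3 -c "
from h import *
rel([.4985,.047,.19],16)"
```

```text
t 5.0 pos [0.497  0.0455 0.1867] yaw 15.96 F [-0.4317  0.2155 -1.041 ] T [ 0.0703  0.0155 -0.036 ] w 0.0106 q7 -1.51
shift tool [ 0.0018 -0.0011 -0.0033] turn deg [ 0.0191  0.336  -0.0446]
```

drive_tool(plan=[[[0,0.3,0],[0.002,-0.001,-0.003],0],[[0,0,0],[0,0,0],0]])

```text
time: 5.2
ee_pos: [0.4975, 0.0438, 0.1878]
tcp_rot: [0.001, 0.991, 0.137, -0.002]
contact_force: [-0.6, 0.1, -1.7]
grip_width: 0.0103
```

```bash
python3 -c "
from h import *
rel([.4985,.047,.19],16)
i=camera('top')[:,:,::-1];j=camera('scene')[:,:,::-1]
cv2.imwrite('pics/top3.png',i);cv2.imwrite('pics/scene3.png',j)
cv2.imwrite('pics/g3.png',cv2.resize(cv2.hconcat([i[210:330,180:300],j[160:280,370:490]]),None,fx=3.3,fy=3.3,interpolation=cv2.INTER_CUBIC))"
```

```text
t 5.2 pos [0.4975 0.0438 0.1878] yaw 15.79 F [-0.5813  0.0763 -1.7264] T [ 0.0186 -0.0112 -0.0146] w 0.0103 q7 -1.51
shift tool [ 0.0018 -0.0028 -0.0022] turn deg [ 0.0778  0.2758 -0.2088]
```

View pics/g3.png

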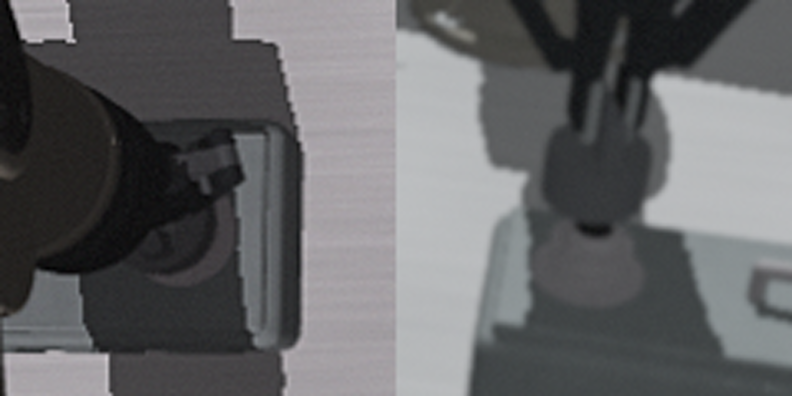

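```bash
python3 -c "
from h import *
j=cv2.imread('pics/scene3.png');g=cv2.GaussianBlur(cv2.cvtColor(j,6),(3,3),0)
np.set_printoptions(linewidth=250,threshold=9999)
for r in range(200,228,3):print(r,g[r,530-125:460])
print(proj('scene',[[.4985,.047,z] for z in (.1,.13,.152,.165,.18)]))
print(proj('scene',[[.4975,.0438,z] for z in (.15,.165,.18)]))
"
```

```text
200 [ 95  95  95  95  96  95  95  95  95  94  91  83  72  63  57  55  54  53  51  50  54  62  72  79  78  68  56  51  51  54  57  58  58  59  63  66  65  63  67  78  88  94  96  96  96  97 106 128 156 177 186 187 187 187 187]
203 [ 95  95  95  95  95  95  96  96  94  89  80  67  58  55  54  54  54  54  55  56  58  62  66  66  62  55  51  51  53  55  55  56  56  57  58  59  57  55  54  57  64  74  85  93  95  96 101 120 150 175 185 187 187 186 186]
206 [ 95  95  95  96  96  96  96  96  92  83  70  58  53  52  53  54  54  54  54  54  54  54  53  53  51  50  50  51  53  55  56  56  56  55  54  53  54  53  53  54  55  62  75  87  94  96 101 121 150 174 185 187 187 187 187]
209 [ 96  95  94  94  94  94  94  93  89  78  63  53  51  51  52  53  53  54  54  54  54  53  53  53  54  53  53  54  55  56  56  56  56  55  54  54  54  54  54  54  56  63  76  88  95  99 112 137 163 180 187 188 187 187 187]
212 [157 153 151 144 130 111  98  92  84  72  59  52  51  51  52  53  54  54  54  55  55  55  54  54  54  54  53  54  55  55  55  54  54  55  56  55  54  54  54  55  59  69  83  92  95 102 121 151
[... 693 characters left out ...]
7 187 187 187]
224 [148 143 136 121  98  80  73  72  73  74  74  71  67  63  60  58  57  56  55  55  55  55  56  56  56  56  56  56  56  56  56  55  55  56  56  58  62  70  85 114 149 174 184 187 187 186 186 187 187 187 187 186 186 186 186]
227 [138 142 141 133 113  89  72  67  66  67  67  68  70  72  74  76  75  73  65  55  45  41  41  44  45  45  45  44  45  49  56  62  65  66  68  71  76  80  87 102 126 148 161 167 172 175 178 179 180 181 182 183 185 186 186]
[[427.10166218 241.33481626]
 [429.44474661 227.95353072]
 [431.2290992  217.76541407]
 [432.31105972 211.58869932]
 [433.58589297 204.31183349]]
[[429.22640226 218.16658619]
 [430.4505394  211.05550866]
 [431.70238516 203.78445598]]
```

drive_tool(plan=[[[0.1,0.3,-0.2],[0.002,-0.003,0],0],[[0,0,0],[0,0,0.008],0],[[0,0,0],[0,0,0.004],0],[[0,0,0],[0,0,0],0]])

```text
time: 5.7
ee_pos: [0.4977, 0.0439, 0.1735]
tcp_rot: [0.0, 0.991, 0.137, -0.001]
contact_force: [0.5, -0.4, -0.8]
grip_width: 0.0104
```

```bash
python3 -c "
from h import *
rel([.4988,.0472,.168],16)"
```

```text
t 5.7 pos [0.4977 0.0439 0.1735] yaw 15.71 F [ 0.4758 -0.3599 -0.7545] T [0.038  0.0637 0.0028] w 0.0104 q7 -1.51
shift tool [ 0.0019 -0.0029  0.0055] turn deg [ 0.0377  0.138  -0.2911]
```

drive_tool(plan=[[[0,0.1,-0.3],[0.002,-0.003,0.002],0],[[0,0,0],[0,-0.001,0.001],0],[[0,0,0],[0,0,0],0]])

```text
time: 6.0
ee_pos: [0.4985, 0.0487, 0.1699]
tcp_rot: [0.0, 0.99, 0.14, -0.001]
contact_force: [0.1, 0.1, -1.1]
grip_width: 0.0106
```

```bash
python3 -c "
from h import *
rel([.4988,.0472,.166],16)"
```

```text
t 6.0 pos [0.4985 0.0487 0.1699] yaw 16.04 F [ 0.0813  0.0945 -1.092 ] T [0.0052 0.0257 0.0063] w 0.0106 q7 -1.52
shift tool [-0.0001  0.0016  0.0039] turn deg [0.0224 0.0651 0.0434]
```

drive_tool(plan=[[[0,0,0],[0,0.001,0.001],0],[[0,0,0],[0,0,0],0],[[0,0,0],[0,0,0],0]])

```text
time: 6.3
ee_pos: [0.499, 0.048, 0.1691]
tcp_rot: [0.0, 0.99, 0.14, -0.0]
contact_force: [0.6, -0.0, -1.3]
grip_width: 0.0106
```

```bash
cat >> h.py <<'E'
def capcol():
    j=camera('scene')[:,:,::-1];g=cv2.GaussianBlur(cv2.cvtColor(np.ascontiguousarray(j),6),(3,3),0).astype(float)
    s=get_state();x,y,z=s['ee_pos']
    for dz in(-.024,-.027,-.030):
        (u,v),=proj('scene',[[x,y,z+dz]]);(um,vm),=proj('scene',[[.4985,.047,z+dz]])
        r=int(round(v));c=int(u);row=g[r]
        L=next(i+(75-row[i])/(row[i+1]-row[i]) for i in range(c-8,c-30,-1) if row[i]>75)
        Rr=next(i-1+(75-row[i-1])/(row[i]-row[i-1]) for i in range(c+8,c+30) if row[i]>75)
        print("row",r,"edges %.1f %.1f mid %.2f  pred cap %.2f  axis %.2f"%(L,Rr,(L+Rr)/2,u,um))
E
python3 -c "
from h import *
rel([.4988,.0472,.166],16);capcol()"
```

```text
t 6.3 pos [0.499  0.048  0.1691] yaw 16.07 F [ 0.6122 -0.0029 -1.3377] T [ 0.0085 -0.0003  0.0248] w 0.0106 q7 -1.52
shift tool [-0.0004  0.0007  0.0031] turn deg [0.0308 0.0249 0.0728]
row 221 edges 415.4 446.3 mid 430.88  pred cap 431.16  axis 430.66
row 223 edges 414.6 446.1 mid 430.31  pred cap 430.92  axis 430.42
row 224 edges 410.3 445.8 mid 428.05  pred cap 430.67  axis 430.18
```

The cap's middle and the neck axis agree within about 0.3 px (0.5 mm). I'll lower gently.

drive_tool(plan=[[[0,0,0],[0,0,0.003],0],[[0,0,0],[0,0,0.003],0],[[0,0,0],[0,0,0.001],0]])

```text
time: 6.65
ee_pos: [0.4992, 0.0478, 0.1619]
tcp_rot: [0.0, 0.99, 0.14, 0.0]
contact_force: [-0.1, -0.0, -0.8]
grip_width: 0.0106
```

```bash
python3 -c "
from h import *
rel([.4988,.0472,.1553],16)"
```

```text
t 6.65 pos [0.4992 0.0478 0.1619] yaw 16.05 F [-0.0748 -0.039  -0.8305] T [-0.0108  0.0257 -0.04  ] w 0.0106 q7 -1.52
shift tool [-0.0006  0.0004  0.0066] turn deg [ 0.049  -0.0097  0.0537]
```

drive_tool(plan=[[[0,0,0],[0,0,0.002],0],[[0,0,0],[0,0,0.002],0]])

```text
time: 6.85
ee_pos: [0.4992, 0.0477, 0.1575]
tcp_rot: [0.0, 0.99, 0.14, 0.0]
contact_force: [-0.1, -0.1, -1.3]
grip_width: 0.0108
```

```bash
python3 -c "
from h import *
rel([.4988,.0472,.1553],16)"
```

```text
t 6.85 pos [0.4992 0.0477 0.1575] yaw 16.05 F [-0.0539 -0.084  -1.2759] T [-0.0093  0.0249 -0.0105] w 0.0108 q7 -1.52
shift tool [-0.0005  0.0004  0.0022] turn deg [ 0.0462 -0.003   0.0456]
```

drive_tool(plan=[[[0,0,0],[0,0,0.001],0],[[0,0,0],[0,0,0.001],0],[[0,0,0],[0,0,0.001],0]])

```text
time: 7.15
ee_pos: [0.4992, 0.0477, 0.1547]
tcp_rot: [0.0, 0.99, 0.14, 0.0]
contact_force: [-1.7, 0.2, 6.6]
grip_width: 0.0106
```

```bash
python3 -c "
from h import *
rel([.4988,.0472,.1553],16)"
```

```text
t 7.15 pos [0.4992 0.0477 0.1547] yaw 16.05 F [-1.6714  0.1852  6.6398] T [-0.1182  0.5731  0.0249] w 0.0106 q7 -1.52
shift tool [-0.0005  0.0004 -0.0006] turn deg [0.0564 0.0045 0.0502]
```

drive_tool(plan=[[[0,0,-5],[0,0,0.0005],0],[[0,0,-5],[0,0,0.0005],0]])

```text
time: 7.35
ee_pos: [0.499, 0.0481, 0.1549]
tcp_rot: [0.0, 0.974, 0.228, -0.0]
contact_force: [-2.0, 1.0, 2.2]
grip_width: 0.0107
```

```bash
python3 -c "
from h import *
rel([.4988,.0472,.1553],16)"
```

```text
t 7.35 pos [0.499  0.0481 0.1549] yaw 26.37 F [-1.9846  0.9735  2.2019] T [-0.1126  0.4274 -0.0766] w 0.0107 q7 -1.35
shift tool [-0.0006  0.0008 -0.0004] turn deg [ 0.052   0.0117 10.3683]
```

drive_tool(plan=[[[0,0,-5],[0,0,0.001],0],[[0,0,-5],[0,0,0.001],0]])

```text
time: 7.55
ee_pos: [0.4988, 0.0482, 0.1548]
tcp_rot: [0.001, 0.949, 0.315, -0.0]
contact_force: [-2.5, -0.2, 5.2]
grip_width: 0.0104
```

```bash
python3 -c "
from h import *
rel([.4988,.0472,.1553],16)"
```

```text
t 7.55 pos [0.4988 0.0482 0.1548] yaw 36.75 F [-2.453  -0.169   5.2411] T [-0.1273  0.6257 -0.11  ] w 0.0104 q7 -1.18
shift tool [-0.0006  0.0008 -0.0005] turn deg [ 0.0829  0.0254 20.749 ]
```

Good push, about 6 N. I'll carry on in small batches.

drive_tool(plan=[[[0,0,-5],[0,0,0.001],0],[[0,0,-5],[0,0,0.001],0],[[0,0,-5],[0,0,0.001],0]])

```text
time: 7.85
ee_pos: [0.4987, 0.048, 0.1548]
tcp_rot: [0.001, 0.898, 0.441, -0.0]
contact_force: [-1.4, -0.6, 4.8]
grip_width: 0.0104
```

```bash
python3 -c "
from h import *
rel([.4988,.0472,.1553],16)"
```

```text
t 7.85 pos [0.4987 0.048  0.1548] yaw 52.3 F [-1.425  -0.639   4.8062] T [-0.0809  0.5506 -0.1493] w 0.0104 q7 -0.93
shift tool [-0.0006  0.0006 -0.0005] turn deg [ 0.1649  0.0264 36.3037]
```

drive_tool(plan=[[[0,0,-5],[0,0,0.001],0],[[0,0,-5],[0,0,0.001],0],[[0,0,-5],[0,0,0.001],0]])

```text
time: 8.15
ee_pos: [0.4988, 0.0478, 0.1536]
tcp_rot: [0.002, 0.83, 0.558, -0.0]
contact_force: [0.2, -0.4, -1.7]
grip_width: 0.0107
```

```bash
python3 -c "
from h import *
rel([.4988,.0472,.1553],16)"
```

```text
t 8.15 pos [0.4988 0.0478 0.1536] yaw 67.9 F [ 0.1777 -0.4473 -1.7126] T [-0.0168 -0.0523  0.0022] w 0.0107 q7 -0.67
shift tool [-0.0006  0.0002 -0.0017] turn deg [ 0.2461  0.0355 51.8954]
```

The push force has vanished and the cap is sinking (0.1548 to 0.1536), so the slots have been reached. I'll lower straight down.

drive_tool(plan=[[[0,0,0],[0,0,0.0015],0],[[0,0,0],[0,0,0.0015],0]])

```text
time: 8.35
ee_pos: [0.499, 0.0471, 0.1505]
tcp_rot: [0.003, 0.83, 0.557, 0.0]
contact_force: [0.4, -0.3, -1.4]
grip_width: 0.0103
```

```bash
python3 -c "
from h import *
rel([.4988,.0472,.1468],68)"
```

```text
t 8.35 pos [0.499  0.0471 0.1505] yaw 67.76 F [ 0.4141 -0.3403 -1.4218] T [ 0.0152 -0.0205 -0.022 ] w 0.0103 q7 -0.67
shift tool [ 0.     -0.0003  0.0037] turn deg [ 0.2449  0.1586 -0.241 ]
```

drive_tool(plan=[[[0.2,0.1,0],[0,0,0.0015],0],[[0,0,0],[0,0,0.0015],0],[[0,0,0],[0,0,0.001],0]])

```text
time: 8.65
ee_pos: [0.499, 0.0473, 0.1462]
tcp_rot: [0.0, 0.831, 0.556, -0.0]
contact_force: [-2.6, -0.7, 6.3]
grip_width: 0.0102
```

```bash
python3 -c "
from h import *
rel([.4988,.0472,.1468],68)"
```

```text
t 8.65 pos [0.499  0.0473 0.1462] yaw 67.59 F [-2.6181 -0.6813  6.2505] T [-0.1078  0.5197  0.0181] w 0.0102 q7 -0.67
shift tool [-0.0002 -0.0002 -0.0006] turn deg [ 0.0083  0.0316 -0.4065]
```

The cap has landed on the slot floor (0.1462, expected 0.1468). Now I'll turn clockwise, following the thread at about 0.3 mm per 5°.

drive_tool(plan=[[[0,0,0],[0,0,0],0],[[0,0,5],[0,0,0.0003],0],[[0,0,5],[0,0,0.0003],0]])

```text
time: 8.95
ee_pos: [0.5, 0.0471, 0.1465]
tcp_rot: [0.001, 0.878, 0.479, 0.001]
contact_force: [-0.3, -0.8, 0.5]
grip_width: 0.0109
```

```bash
python3 -c "
from h import *
rel([.4988,.0472,.1468],68)"
```

```text
t 8.95 pos [0.5    0.0471 0.1465] yaw 57.25 F [-0.3272 -0.7505  0.5324] T [-0.3534  0.131   0.0086] w 0.0109 q7 -0.84
shift tool [-0.0006 -0.001  -0.0003] turn deg [  0.1474   0.0052 -10.7537]
```

drive_tool(plan=[[[0,0,5],[0,0,0.0004],0],[[0,0,5],[0,0,0.0004],0],[[0,0,5],[0,0,0.0004],0]])

```text
time: 9.25
ee_pos: [0.4999, 0.0458, 0.1456]
tcp_rot: [0.002, 0.935, 0.355, 0.0]
contact_force: [-0.0, -1.4, 1.3]
grip_width: 0.0102
```

```bash
python3 -c "
from h import *
rel([.4988,.0472,.1468],68)"
```

```text
t 9.25 pos [0.4999 0.0458 0.1456] yaw 41.57 F [-0.0388 -1.3698  1.346 ] T [-0.3055  0.3518  0.0477] w 0.0102 q7 -1.1
shift tool [ 0.0001 -0.0017 -0.0012] turn deg [  0.2181   0.0987 -26.4299]
```

drive_tool(plan=[[[0.1,0,5],[0,-0.0006,0.0004],0],[[0.1,0,5],[0,-0.0005,0.0004],0],[[0,0,5],[0,-0.0003,0.0004],0]])

```text
time: 9.55
ee_pos: [0.4998, 0.0464, 0.1447]
tcp_rot: [0.001, 0.975, 0.224, 0.001]
contact_force: [-0.7, -0.7, -0.2]
grip_width: 0.0107
```

```bash
python3 -c "
from h import *
rel([.4988,.0472,.1468],68)"
```

```text
t 9.55 pos [0.4998 0.0464 0.1447] yaw 25.88 F [-0.7065 -0.7224 -0.1655] T [-0.1555  0.0763  0.0118] w 0.0107 q7 -1.36
shift tool [-0.0006 -0.0012 -0.0021] turn deg [  0.1497  -0.0114 -42.1161]
```

drive_tool(plan=[[[0,0,5],[0,-0.0004,0.0003],0],[[0,0,5],[0,-0.0003,0.0003],0],[[0,0,5],[0,-0.0002,0.0003],0]])

```text
time: 9.85
ee_pos: [0.4997, 0.047, 0.1438]
tcp_rot: [0.001, 0.996, 0.089, 0.001]
contact_force: [0.4, 0.2, 0.5]
grip_width: 0.0104
```

```bash
python3 -c "
from h import *
rel([.4988,.0472,.1423],68)"
```

```text
t 9.85 pos [0.4997 0.047  0.1438] yaw 10.22 F [0.4289 0.2151 0.515 ] T [-0.0272  0.0658  0.0019] w 0.0104 q7 -1.62
shift tool [-0.0009 -0.0004  0.0015] turn deg [  0.2079  -0.0303 -57.7755]
```

drive_tool(plan=[[[0,0,5],[0,0,0.0003],0],[[0,0,5],[0,0,0.0003],0]])

```text
time: 10.05
ee_pos: [0.4997, 0.0473, 0.1431]
tcp_rot: [0.001, 1.0, -0.002, 0.001]
contact_force: [-0.7, 0.1, 0.2]
grip_width: 0.0102
```

```bash
python3 -c "
from h import *
rel([.4988,.0472,.1423],68)"
```

```text
t 10.05 pos [0.4997 0.0473 0.1431] yaw -0.2 F [-0.7078  0.0858  0.1603] T [-0.0062  0.1549 -0.0008] w 0.0102 q7 -1.79
shift tool [-0.0009  0.0001  0.0008] turn deg [  0.2004  -0.0635 -68.2046]
```

drive_tool(plan=[[[0,0,4],[0,0,0.0002],0],[[0,0,4],[0,0,0.0002],0]])

```text
time: 10.25
ee_pos: [0.4996, 0.0478, 0.1426]
tcp_rot: [0.001, 0.997, -0.075, 0.001]
contact_force: [-0.4, -0.5, 0.2]
grip_width: 0.0105
```

```bash
python3 -c "
from h import *
rel([.4988,.0472,.1423],68)"
```

```text
t 10.25 pos [0.4996 0.0478 0.1426] yaw -8.56 F [-0.35   -0.455   0.1962] T [ 0.0289  0.1089 -0.0574] w 0.0105 q7 -1.93
shift tool [-0.0007  0.0007  0.0003] turn deg [  0.1826  -0.0908 -76.5615]
```

drive_tool(plan=[[[0,0,3],[0,0,0.0002],0],[[0,0,3],[0,0,0.0002],0]])

```text
time: 10.45
ee_pos: [0.4995, 0.048, 0.1422]
tcp_rot: [0.001, 0.992, -0.129, 0.001]
contact_force: [-0.2, -1.5, 2.1]
grip_width: 0.0104
```

```bash
python3 -c "
from h import *
rel([.4988,.0472,.1423],68)"
```

```text
t 10.45 pos [0.4995 0.048  0.1422] yaw -14.83 F [-0.24   -1.5326  2.1367] T [-0.0848  0.2273 -0.0503] w 0.0104 q7 -2.04
shift tool [-0.0005  0.0009 -0.0001] turn deg [  0.1884  -0.0915 -82.8301]
```

drive_tool(plan=[[[0,0,3],[0,0,0.0001],0],[[0,0,2],[0,0,0.0001],0]])

```text
time: 10.65
ee_pos: [0.4996, 0.048, 0.1422]
tcp_rot: [0.001, 0.985, -0.174, 0.002]
contact_force: [-0.8, -1.3, 2.0]
grip_width: 0.0108
```

```bash
python3 -c "
from h import *
rel([.4988,.0472,.1423],68)"
```

```text
t 10.65 pos [0.4996 0.048  0.1422] yaw -20.07 F [-0.8225 -1.3224  1.9522] T [-0.0574  0.2396  0.0367] w 0.0108 q7 -2.13
shift tool [-0.0005  0.001  -0.0001] turn deg [  0.2104  -0.1142 -88.0715]
```

drive_tool(plan=[[[0,0,3],[0,0,0.0001],0],[[0,0,2],[0,0,0.0001],0]])

```text
time: 10.85
ee_pos: [0.4987, 0.048, 0.1422]
tcp_rot: [0.001, 0.976, -0.218, 0.001]
contact_force: [-0.6, -0.2, 0.4]
grip_width: 0.0106
```

```bash
python3 -c "
from h import *
rel([.4988,.0472,.1423],68)"
```

```text
t 10.85 pos [0.4987 0.048  0.1422] yaw -25.22 F [-0.624  -0.1786  0.4489] T [-0.2005  0.2515  0.4102] w 0.0106 q7 -2.21
shift tool [ 0.0004  0.0007 -0.0001] turn deg [  0.2128   0.0024 -93.2195]
```

The torque has risen to 0.41 N m and the height stays at 0.1422, 4.3 mm below the slot floor (4.5 expected), so the cap is home. I'll relieve the turn, release and rise.

drive_tool(plan=[[[0,0,-0.5],[0,0,0],0],[[0,0,0],[0,0,0],0.5],[[0,0,0],[0,0,0],0.5],[[0,0,0],[0,0,0],0.5],[[0,0,0],[0,0,0],0.5]])

```text
time: 11.35
ee_pos: [0.4994, 0.0487, 0.1423]
tcp_rot: [0.001, 0.977, -0.213, 0.002]
contact_force: [-0.8, 0.3, -0.7]
grip_width: 0.0426
```

```bash
python3 -c "
from h import *
rel([.4988,.0472,.1423],-25)"
```

```text
t 11.35 pos [0.4994 0.0487 0.1423] yaw -24.57 F [-0.8351  0.3154 -0.7058] T [ 0.0116  0.0598 -0.0571] w 0.0426 q7 -2.2
shift tool [0.     0.0016 0.    ] turn deg [ 0.0449 -0.2148  0.4313]
```

drive_tool(plan=[[[0,0,0],[0,0,-0.01],0.5],[[0,0,0],[0,0,-0.02],0.5],[[0,0,0],[0,0,-0.03],0.5],[[0,0,0],[-0.02,0,-0.03],0.5],[[0,0,0],[-0.03,0,-0.01],0.5],[[0,0,0],[-0.04,0,0],0.5],[[0,0,0],[-0.03,0,0],0.5],[[0,0,0],[0,0,0],0.5]])

```text
time: 12.15
ee_pos: [0.3888, 0.101, 0.2514]
tcp_rot: [-0.001, 0.977, -0.214, 0.005]
contact_force: [0.1, 0.0, 0.6]
grip_width: 0.0429
```

```bash
python3 -c "
from h import *
rel([.4988,.0472,.1423],-25)
i=camera('top')[:,:,::-1];j=camera('scene')[:,:,::-1]
cv2.imwrite('pics/top5.png',i);cv2.imwrite('pics/scene5.png',j)
cv2.imwrite('pics/g5.png',cv2.resize(cv2.hconcat([i[210:330,180:300],j[160:280,370:490]]),None,fx=3.3,fy=3.3,interpolation=cv2.INTER_CUBIC))"
```

```text
t 12.15 pos [0.3888 0.101  0.2514] yaw -24.66 F [0.06   0.0326 0.6486] T [ 0.0338 -0.0583 -0.0246] w 0.0429 q7 -2.3
shift tool [0.1214 0.0035 0.1103] turn deg [-0.2584 -0.543   0.3434]
```

View pics/g5.png

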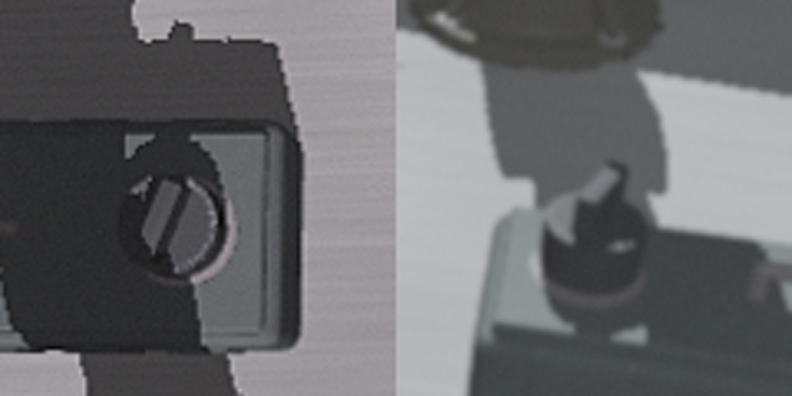

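View pics/scene5.png

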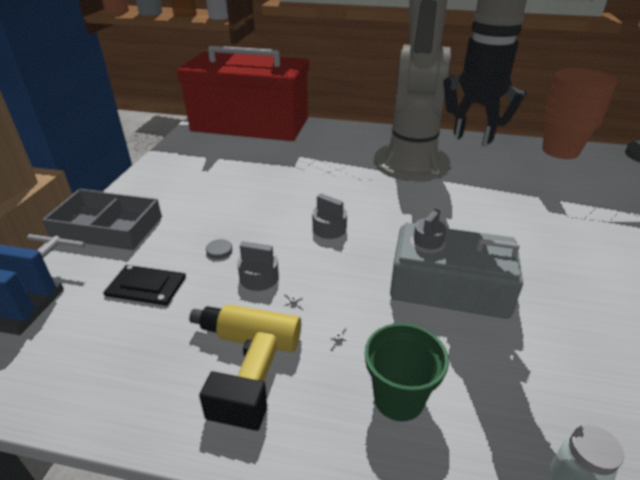

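```bash
python3 -c "
from h import *
i=cv2.imread('pics/top5.png');j=cv2.imread('pics/scene5.png')
cv2.imwrite('pics/g6.png',cv2.resize(cv2.hconcat([i[252:302,208:258],j[200:250,405:455]]),None,fx=8,fy=8,interpolation=cv2.INTER_CUBIC))"
```

```text
(no output)
```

View pics/g6.png

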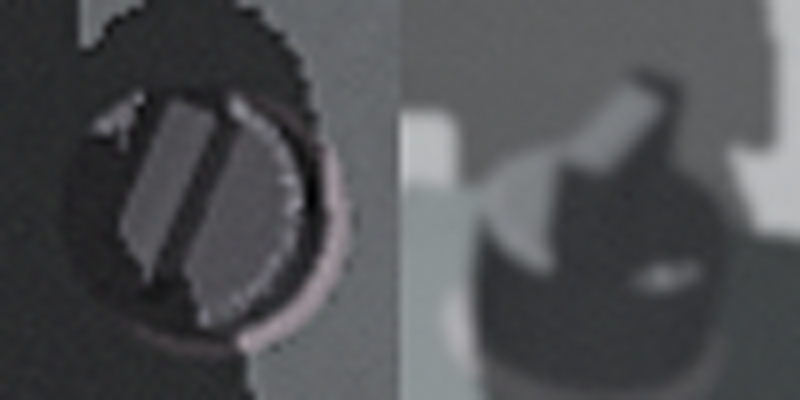

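```bash
python3 -c "
from h import *
f=lambda x,y:((x+.5)/8-.5+208,(y+.5)/8-.5+252)
g=lambda x,y:((x-400+.5)/8-.5+405,(y+.5)/8-.5+200)
a=tri(f(193,102),g(587,168));b=tri(f(136,254),g(648,85));print(a,b,(a[0]+b[0])/2,np.linalg.norm(a[0]-b[0]))
t=np.radians(-25)
c=np.array([.4987,.0472]);
for z in(.161,.174):
  for s in(1,-1):
    P=np.append(c+s*.022*np.array([np.cos(t),np.sin(t)]),z);print(z,proj('top',[P]),proj('scene',[P]))
print(f(193,102),f(136,254),g(587,168),g(648,85))
a0=cv2.imread('pics/scene0.png')
"
```

```text
(array([0.51865565, 0.03991827, 0.15862756]), [np.float64(0.0011085091424289683), np.float64(0.00110850914242897)]) (array([0.48615214, 0.05176696, 0.16038268]), [np.float64(0.0012150793931185104), np.float64(0.001215079393118533)]) [0.50240389 0.04584261 0.15950512] 0.034640291865244234
0.161 [[231.89573276 264.17381122]] [[426.27097261 219.33504844]]
0.161 [[220.97572689 287.75300673]] [[437.71256993 208.01719398]]
0.174 [[230.2132218  263.24346767]] [[427.33063925 213.02089462]]
0.174 [[219.10584793 287.19533398]] [[438.84564098 201.81046852]]
(231.6875, 264.3125) (224.5625, 283.3125) (427.9375, 220.5625) (435.5625, 210.1875)
```

```bash
python3 -c "
from rig import *
print(job_done(),get_state()['time'])"
```

```text
the job is handed in; nothing more can be done
the job is handed in; nothing more can be done
```

The cap is back on the neck and screwed fully home. I handed the job in after about 12 s; no verdict is reported.

I gripped the smallest cap by its bar and set it on the neck. It made contact at 15.7 mm above the mouth, against the expected 16 mm. I turned it counter-clockwise about 0.9 rad under a push of about 3 to 8 N until it dropped into the slots. Then I screwed it clockwise about 1.6 rad until the turning torque rose to 0.41 N m and the height stopped falling.

**Height:** The tool ended 4.2 to 4.3 mm below the slot floor, which puts the cap centre about 3.2 mm above the mouth (home is 3, the limit 4.2). The cameras put the bar's top at 0.1595 ± 0.002 m against 0.161 expected. That agrees with home, but it is rougher because one end of the bar was in shadow.

**Centring:** The tool was within about 1 mm of the neck's axis at release. The camera check of the bar's middle came out about 4 mm off in x, the only reading that disagreed. I put that down to the same shadowed end, which made the bar measure 35 mm long instead of 44. I trusted the threaded fit instead.

**Force and surroundings:** The wrist force I read at the end of each move never passed about 7 N. In the last scene picture the gripper is clear of everything, and the bystanders look to be where they were; I judged that by eye and did not measure it.

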